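# Power up the titrator and prime it

### The job

Power up and prime the titrator with closed fingertips, only by pressing: first push down the raised end of the rocker on the grey power box so that it tips fully over; then press the round key on the titrator fully down (it latches and stays down); then press the long bar key fully down, hold it there for at least a full second, let it spring back and draw clear. Leave the square key alone, do not lift or shove the power box, and do not disturb the canister, beaker or cup.

Things in the scene. Friction and masses are not known exactly. Their poses are not given: they have to be found in the camera images.
- titrator: The titrator: a cream cabinet 200 mm deep (x) by 260 mm wide (y) by 85 mm high, fixed to the bench. Origin at the centre of its underside, z up, its front faces -x. The three keys stand in a row across its deck, 18 mm to the front of its centre.
- round_key_top (a point): The round key, 30 mm across. Origin at the middle of its top face; z points up, x runs along the titrator's depth (away from its front). Plain grey plastic, standing 12 mm proud of its black base plate (86 x 52 mm, 4 mm thick), in one of three places in a row, 78 mm apart, on the titrator's deck; which key sits in which place changes. 
- round_key (a joint): Travel of the round key in m: 0 up, 0.007 fully down. It moves straight down against about 3 N and stays where it is left (no spring).
- bar_key_top (a point): The long bar key, 68 mm (along x) by 22 mm. Origin at the middle of its top face; z points up, x runs along the titrator's depth (away from its front). Plain grey plastic, standing 12 mm proud of its black base plate (86 x 52 mm, 4 mm thick), in one of three places in a row, 78 mm apart, on the titrator's deck; which key sits in which place changes. 
- bar_key (a joint): Travel of the bar key in m: 0 up, 0.007 fully down. A spring key: 1.2 N to start it, 5.4 N fully down; it springs back when let go.
- square_key_top (a point): The square key, 26 x 26 mm (the cancel key, to be left alone). Origin at the middle of its top face; z points up, x runs along the titrator's depth (away from its front). Plain grey plastic, standing 12 mm proud of its black base plate (86 x 52 mm, 4 mm thick), in one of three places in a row, 78 mm apart, on the titrator's deck; which key sits in which place changes. 
- square_key (a joint): Travel of the square key in m: 0 up, 0.007 fully down; a spring key like the bar key.
- power_box: The power box: a loose grey box 110 mm (x) by 70 mm (y) by 45 mm high, 0.7 to 1 kg, standing on the bench. Origin at the centre of its underside, z up. A grey rocker switch lies on the middle of its top inside a black rim 7 mm high (68 x 42 mm outside).
- rocker_raised_end (a point): The place to press on the rocker: on the upper face of the end that starts raised (towards +x of the power box), 20 mm from the pivot and about 65 mm above the bench while raised, about 59 mm once tipped over. The point moves and turns with the rocker. The rocker is a V-shaped paddle 57 mm long (along the box's x) by 32 mm wide, of two flat halves, pivoted at the box's centre 54 mm above the bench.
- rocker (a joint): Angle of the rocker in rad: 0 off (it starts between 0 and 0.05; +x end raised by 0.3 rad, -x end level), 0.3 fully tipped over, on (+x end level). It needs about 3 N at the place to press and stays where it is left.
- canister: Bystander: steel canister with a lid, 68 mm across, 76 mm high. Origin at the centre of its underside.
- beaker: Bystander: clear plastic beaker with a handle (at its +y), 68 mm across, 85 mm high. Origin at the centre of its underside.
- cup: Bystander: white plastic cup, 72 mm across, 75 mm high. Origin at the centre of its underside.
Mind the look-alikes: they are no part of the job. What is shaped like the power_box but green, red or yellow is not meant.

How it is judged (in metres and radians):
On the way, in this order (a step that is already met when the one before it is completed fails the run):
1. the rocker is tipped over to on (above 0.26 of 0.3 rad) (value of joint rocker above 0.26 rad), for 0.1 s.
2. the round key is pressed down (more than 5.5 of 7 mm) with the rocker on (value of joint round_key above 0.0055 m and value of joint rocker above 0.26 rad), for 0.1 s.
3. the bar key is held down (more than 5 of 7 mm) for a second (0.9 s counts), by the fingers, with the round key down (all of step 2 and value of joint bar_key above 0.005 m and contact force between the fingers and bar_key above 0.5 N), for 0.9 s.
At the end, for the whole second after the job is handed in: The rocker is tipped over (above 0.26 rad), the round key is down (more than 5.5 mm), the bar key and the square key are up (within 1.5 mm), the power box stands within 25 mm of its place and the bystanders within 20 mm of theirs (all of step 2 and value of joint each of bar_key, square_key below 0.0015 m and distance of power_box from where it was at the start of the episode below 0.025 m and height (world z) of power_box below 0.008 m and linear speed of power_box below 0.02 m/s and distance of each of canister, beaker, cup from where it was at the start of the episode below 0.02 m); the robot touches nothing.
It fails at once if the square key is pressed by more than 2.5 mm (value of joint square_key above 0.0025 m).
It fails at once if the round key is pressed (more than 3 mm) while the power is off (value of joint round_key above 0.003 m and value of joint rocker below 0.2 rad).
It fails at once if the bar key is pressed (more than 3 mm) before the round key is down or while the power is off (value of joint bar_key above 0.003 m and (value of joint round_key below 0.004 m or value of joint rocker below 0.2 rad)).
It fails at once if the power box is lifted, tipped or shoved (more than 25 mm) (distance of power_box from where it was at the start of the episode above 0.025 m or height (world z) of power_box above 0.012 m or angle between power_box's own z axis and vertical above 0.15 rad).
It fails at once if the canister, beaker or cup is shoved or lifted (more than 20 mm) or tipped (distance of any of canister, beaker, cup from where it was at the start of the episode above 0.02 m or angle between any of canister, beaker, cup's own z axis and vertical above 0.3 rad).
It also fails if it takes over 48 s, if anything falls off the work surface, if the arm or the gripper's body presses on something with over 40 N, if the wrist force passes 120 N, or if a joint passes its speed limit or range.

### The arm

A 6-joint arm with a two-finger parallel gripper is mounted at the origin on the work surface. World frame = base frame: x ahead of the robot, y to its left, z up, the work surface at z = 0. Lengths are in mm, angles in rad, forces in N, time in s.
With the tool pointing down it reaches from about 400 to 925 mm from the base axis. Payload 12.5 kg.
Tool frame: the origin (TCP) lies at the very end of the fingers, on their centre line; the grasp point (between the pads) lies 19 mm behind it; z points along the fingers, y is the line along which they close (so a half turn about z gives the same grasp; the last joint's range is limited). The gripper opens to 95 mm and grips with 3 to 60 N. Pads are 20 mm wide; open, the fingers measure 119 mm over their backs; the gripper's body (75 mm by 180 mm) begins 59 mm behind the grasp point.
Start: joints at [1.042, 0.491, 1.559, -0, 1.092, -0.106], TCP at [256.433, 569.99, 214.661] pointing down, gripper open.
Joint ranges: [-3.1, 3.1], [-0.84, 2.19], [0.05, 2.79], [-1.13, 4.28], [0.06, 2.93], [-2.69, 2.69]. Speed limits (rad/s): [2.22, 2.22, 2.79, 3.14, 3.14, 3.14].

### API

Orientations are given as a unit quaternion [x, y, z, w].
In Python, from workcell import env gives the robot as it stands.
- The arm moves only by the shell command python3 -m inch 'ROWS'. ROWS is JSON, a list of rows, each an object with "xyz": the shift along the tool's x, y, z in m, a list of three; "twist": the turn about the tool's z in rad; "claw": the finger opening in m, from 0 to 0.0951. A call has 1 to 10 rows; each row is the pose to reach, as a shift and turn from the pose commanded when the call began, along the tool's axes at that moment; what a row does not reach only later rows make up. A row lasts 1/8 s, in which the tool goes at most 62.5 mm and 10.7 degrees, less where a joint would pass 70% of its speed; a pose out of reach is approached as far as the arm can. A call with a gripper value outside its range is refused whole. The fingers move at their own pace and stop on an object; the grip force is fixed at half the most. Time passes only in rows, so rows that repeat a pose let the fingers close. It gives the time, the measured TCP pose, the force, the opening and the grip force at its end, in the units of the state.
- env.state(): the state, without advancing time (a new reading comes with each control period).
- env.get_image(name): name is "side" or "top" or "wrist"; returns the picture (480x640x3 uint8, red, green, blue); there is no depth.
- env.camera_info(name): a dict with "intrinsics" (3x3 intrinsics, pixels), "distortion" ([k1, k2, p1, p2, k3] as OpenCV has them; the pictures are not rectified), "R" (3x3) and "t" (3): a world point X has camera coordinates R X + t. Camera axes: x right, y down, z forward; pixel columns grow to the right and rows downward; lengths in mm; the calibration is good to about 2 mm. A picture is of the moment at which its call begins: read the wrist's pose just before it. camera_info takes no time and is no camera call; for the wrist camera it gives the pose at the moment of the call.
- env.job_done(): hands the job in; it is judged then, once.
Trained networks look in the newest picture that a camera, given by its name, has taken for a name from the list of things; names that differ only in an ending like _2 or _b are one class to them, and where a whole thing is asked for, a point or a joint stands for the part that bears it (a point fixed in the world has none). Each returns a list of dicts, best first, with "confidence" (0 to 1); they miss things now and then, are a little off and sometimes report something else, mostly with a low value. They report only what shows in the picture. A call takes as long as a camera call. They do not tell look-alikes from the thing itself.
- env.search_frame(camera, thing): "rect" ([centre column, centre row, width, height] in pixels, round what is visible of it).
- env.silhouettes(camera, thing): "pixels" (480x640 bool, what is visible of it) and "rect" ([centre column, centre row, width, height] in pixels, round what is visible of it).
The state is a dict: "time": time; "joint_positions": joint angles; "dq": joint speeds; "tau": joint torques, N m; "eef_pos": TCP position; "ee_rot": TCP orientation; "wrist_force": force on the tool from outside, world axes, zero at the start; "moment": the same for the moment, N m; "opening": finger opening in mm; "grasp_force": force on a finger pad.
Only numpy, scipy, OpenCV 4.12 (cv2) and the standard library are available. Lean on these libraries where they do the work, as an engineer would, in place of code of your own. Each camera call takes 0.05 s, during which the arm holds its last target. There are 200 camera calls.

## Working session

There is one attempt and no reset: what is moved stays moved. The work goes in short steps, Python scripts to look and compute and a shell command to move; the robot and the scene stay as the last step left them, time stands still between calls to the robot, and variables do not carry over. Pictures are saved under pics/ and viewed, at most 10 in all, crops included, and the job is handed in when it is done.

```bash
mkdir -p pics; cat > h.py <<'E'
import numpy as np, cv2
from workcell import env
def ray(cam,uv,info=None):
    c=info or env.camera_info(cam); K=np.array(c["intrinsics"],float);D=np.array(c["distortion"],float)
    R=np.array(c["R"]);t=np.array(c["t"])
    p=cv2.undistortPoints(np.array([[uv]],float),K,D)[0,0]
    return -R.T@t, R.T@np.array([p[0],p[1],1])
def onz(cam,uv,z,info=None):
    o,d=ray(cam,uv,info); return o+d*(z-o[2])/d[2]
def proj(cam,X,info=None):
    c=info or env.camera_info(cam)
    return cv2.projectPoints(np.array(X,float).reshape(-1,3),cv2.Rodrigues(np.array(c["R"]))[0],np.array(c["t"],float),np.array(c["intrinsics"],float),np.array(c["distortion"],float))[0][:,0]
def save(n,img): cv2.imwrite(f"pics/{n}.png",img[...,::-1])
E
python3 - <<'E'
from h import *
im=env.get_image("top"); save("top0",im)
for th in ["power_box","rocker","round_key_top","bar_key_top","square_key_top","titrator","canister","beaker","cup"]:
    for r in env.search_frame("top",th)[:4]:
        print(th,round(r["confidence"],2),np.round(r["rect"],1), np.round(onz("top",r["rect"][:2],{"power_box":45,"rocker":58,"titrator":85}.get(th,101 if "key" in th else 75)),0))
s=env.state(); print(s["time"],s["ee_rot"])
save("side0",env.get_image("side"))
E
```

```text
power_box 0.93 [485.5 194.5  49.3  40.4] [ 692. -451.   45.]
power_box 0.74 [444.9 289.3  47.3  36. ] [ 428. -338.   45.]
power_box 0.7 [284.3 246.9  10.6  28.2] [532. 102.  45.]
power_box 0.63 [430.  227.6  48.   45.2] [ 596. -296.   45.]
rocker 0.75 [444.5 288.8  21.2  25.6] [ 429. -334.   58.]
rocker 0.71 [372.9 235.4  13.6  21.3] [ 569. -138.   58.]
rocker 0.6 [489.2 193.8  22.8  21.7] [ 692. -457.   58.]
rocker 0.59 [431.4 228.1  19.8  19.1] [ 593. -297.   58.]
bar_key_top 0.52 [283.4 246.2   9.1  25.7] [530. 100. 101.]
square_key_top 0.62 [314.4 244.2   6.6   9.5] [538.  19. 101.]
square_key_top 0.29 [282.2 239.9 102.7  76.4] [547. 103. 101.]
square_key_top 0.27 [282.9 247.2   9.8  26.5] [528. 101. 101.]
titrator 0.81 [283.1 239.4  99.2  78.1] [549. 102.  85.]
canister 0.9 [416.4 174.6  26.9  25.5] [ 736. -251.   75.]
canister 0.48 [313.1 244.8  12.1  11.1] [538.  23.  75.]
beaker 0.92 [394.1 315.1  33.9  39. ] [ 357. -197.   75.]
beaker 0.36 [430.1 228.3  20.7  23.6] [ 590. -290.   75.]
cup 0.7 [154.8 256.6  30.5  29.5] [495. 451.  75.]
0.5 [2.09771982e-01 9.77750334e-01 9.01496671e-07 1.33169520e-05]
```

View pics/top0.png

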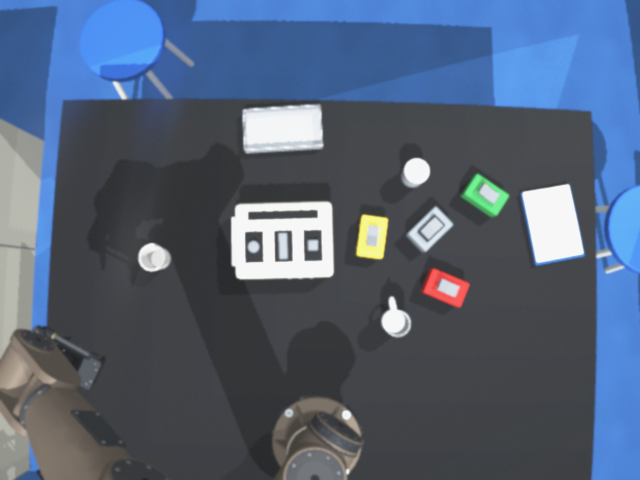

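View pics/side0.png

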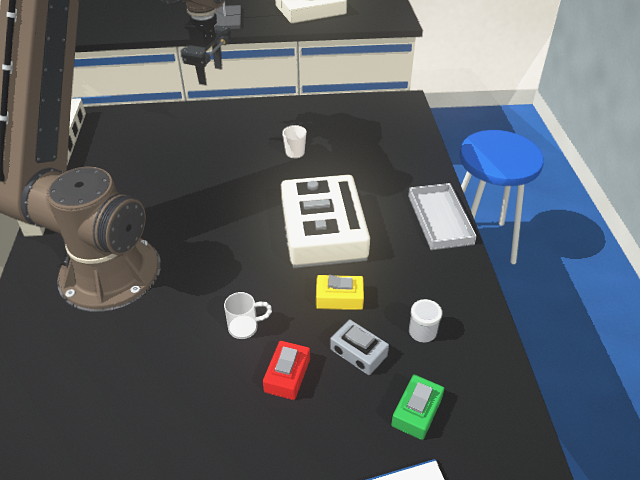

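The side view shows the grey box at (360,346), with the raised paddle not yet clear. In the top view the candidates are yellow (372,237), grey (430,228), green (485,195) and red (445,288). Only the grey one at (430,228) fits the description. The keys in the top view are round (253,246), bar (283,246) and square (313,245). I'll confirm with one enlarged crop.

```bash
python3 - <<'E'
from h import *
a=cv2.imread("pics/top0.png")[198:258,390:470]; b=cv2.imread("pics/side0.png")[310:385,315:405]
c=cv2.imread("pics/top0.png")[205:275,230:335]
f=lambda i:cv2.resize(i,(390,290),interpolation=cv2.INTER_CUBIC)
cv2.imwrite("pics/crop.png",np.vstack([np.hstack([f(a),f(b)]),np.hstack([f(c),f(c)*0])]))
m=env.get_image("top")
for r in env.silhouettes("top","power_box"):
    if abs(r["rect"][0]-430)<12:
        cs,_=cv2.findContours(r["pixels"].astype(np.uint8),0,1); q=cv2.minAreaRect(max(cs,key=cv2.contourArea)); bx=cv2.boxPoints(q)
        print(r["confidence"],q,[np.round(onz("top",p,40)[:2]) for p in bx]); break
for r in env.silhouettes("top","titrator")[:1]:
    cs,_=cv2.findContours(r["pixels"].astype(np.uint8),0,1); q=cv2.minAreaRect(max(cs,key=cv2.contourArea)); print([np.round(onz("top",p,85)[:2]) for p in cv2.boxPoints(q)])
for p in [(253.5,246),(283,246),(313,245)]: print(np.round(onz("top",p,101)))
env.get_image("side")
for th in ["power_box","rocker","round_key_top","bar_key_top"]:
    for r in env.search_frame("side",th)[:4]: print(th,round(r["confidence"],2),np.round(r["rect"],1))
E
```

```text
0.68 ((429.4247131347656, 228.98255920410156), (28.399803161621094, 42.706787109375), 46.7357063293457) [array([ 579., -225.]), array([ 662., -311.]), array([ 606., -365.]), array([ 523., -280.])]
[array([646., 243.]), array([653., -27.]), array([453., -32.]), array([446., 235.])]
[529. 178. 101.]
[531. 101. 101.]
[535.  22. 101.]
power_box 0.92 [286.1 369.9  51.5  60.2]
power_box 0.82 [362.1 350.8  56.6  57.8]
power_box 0.65 [340.9 289.8  48.2  33.6]
power_box 0.49 [360.1 340.1  25.4  21.9]
rocker 0.88 [286.4 362.   18.6  27.2]
rocker 0.84 [359.9 338.   26.3  23. ]
rocker 0.8 [421.2 397.9  24.5  28.7]
rocker 0.78 [341.3 282.8  28.   16.3]
round_key_top 0.38 [314.7 186.7  14.    6.5]
bar_key_top 0.68 [317.8 205.2  28.1  11.2]
```

View pics/crop.png

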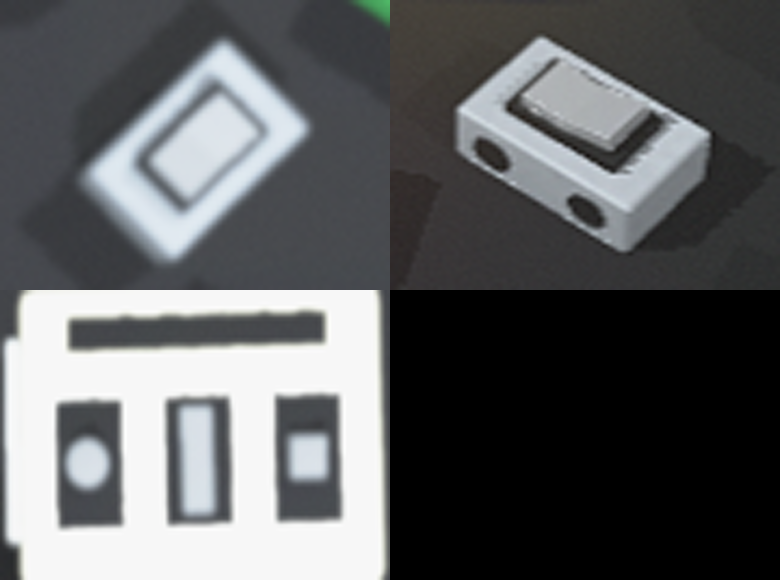

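The crop confirms the grey box. The far-right end of its rocker (world +x, -y) looks raised. The keys, left to right in the top view, are round, bar and square. Next I'll move towards the box with the claw closed.

```bash
python3 -m inch '[{"xyz":[-0.66,-0.65,0],"twist":0.38,"claw":0},{"xyz":[-0.66,-0.65,0],"twist":0.38,"claw":0},{"xyz":[-0.66,-0.65,0],"twist":0.38,"claw":0},{"xyz":[-0.66,-0.65,0],"twist":0.38,"claw":0},{"xyz":[-0.66,-0.65,0],"twist":0.38,"claw":0},{"xyz":[-0.66,-0.65,0],"twist":0.38,"claw":0},{"xyz":[-0.66,-0.65,0],"twist":0.38,"claw":0},{"xyz":[-0.66,-0.65,0],"twist":0.38,"claw":0},{"xyz":[-0.66,-0.65,0],"twist":0.38,"claw":0},{"xyz":[-0.66,-0.65,0],"twist":0.38,"claw":0}]'
cat >> h.py <<'E'
from scipy.spatial.transform import Rotation as Ro
def togo(x,y,z):
    s=env.state(); return np.round(Ro.from_quat(s["ee_rot"]).as_matrix().T@(np.array([x,y,z])-s["eef_pos"]),1)
E
python3 - <<'E'
from h import *
s=env.state(); M=Ro.from_quat(s["ee_rot"]).as_matrix(); c=env.camera_info("wrist"); o=-np.array(c["R"]).T@c["t"]
print(s["time"],s["eef_pos"],M.round(3).tolist(),s["joint_positions"],"cam in tool",M.T@(o-s["eef_pos"]),"look",M.T@np.array(c["R"])[2],"togo",togo(592,-296,215))
E
```

```text
time: 2.2
eef_pos: [483.1, -14.8, 214.9]
ee_rot: [0.391, 0.92, 0.0, 0.0]
wrist_force: [1.3, 0.1, 1.0]
opening: 2.6
grasp_force: 0.0
2.2 [483.11302294 -14.79075926 214.93120162] [[-0.695, 0.719, 0.001], [0.719, 0.695, 0.0], [-0.001, 0.001, -1.0]] [-1.67464681e-01  2.89787331e-01  1.89569758e+00  1.93275106e-04
  9.55258254e-01 -9.35367807e-01] cam in tool [  82.2428427    -0.42229933 -170.30276789] look [-2.87113556e-01  2.84629649e-05  9.57896552e-01] togo [-277.9 -117.     0. ]
```

```bash
python3 -m inch '[{"xyz":[-0.27,-0.117,0],"twist":0,"claw":0},{"xyz":[-0.27,-0.117,0.02],"twist":0,"claw":0},{"xyz":[-0.27,-0.117,0.04],"twist":0,"claw":0},{"xyz":[-0.27,-0.117,0.04],"twist":0,"claw":0},{"xyz":[-0.27,-0.117,0.04],"twist":0,"claw":0},{"xyz":[-0.27,-0.117,0.04],"twist":0,"claw":0},{"xyz":[-0.27,-0.117,0.04],"twist":0,"claw":0}]'
python3 - <<'E'
from h import *
c=env.camera_info("wrist"); s=env.state(); im=env.get_image("wrist"); save("w1",im)
import pickle; pickle.dump(c,open("c1.pkl","wb"))
print(s["eef_pos"],s["dq"])
for th,z in [("power_box",45),("rocker",58)]:
  for r in env.silhouettes("wrist",th)[:3]:
    cs,_=cv2.findContours(r["pixels"].astype(np.uint8),0,1); q=cv2.minAreaRect(max(cs,key=cv2.contourArea))
    print(th,round(r["confidence"],2),np.round(cv2.boxPoints(q)).tolist(),[np.round(onz("wrist",p,z,c)[:2]).tolist() for p in list(cv2.boxPoints(q))+[q[0]]])
E
```

```text
time: 3.08
eef_pos: [585.7, -287.7, 174.5]
ee_rot: [0.391, 0.92, 0.0, -0.0]
wrist_force: [-0.0, 1.4, 0.1]
opening: 0.8
grasp_force: 0.0
[ 585.70207301 -287.67094532  174.46908246] [ 1.67321857e-02 -1.97878123e-02  8.69303024e-03 -8.15648261e-04
 -4.58380800e-05 -5.47870116e-05]
power_box 0.71 [[342.0, 64.0], [425.0, 4.0], [506.0, 116.0], [423.0, 176.0]] [[503.0, -172.0], [519.0, -98.0], [630.0, -104.0], [617.0, -185.0], [565.0, -139.0]]
power_box 0.64 [[311.0, 376.0], [320.0, 376.0], [320.0, 402.0], [311.0, 402.0]] [[690.0, -403.0], [697.0, -396.0], [720.0, -420.0], [713.0, -427.0], [705.0, -412.0]]
power_box 0.6 [[276.0, 182.0], [352.0, 182.0], [352.0, 299.0], [276.0, 299.0]] [[528.0, -278.0], [576.0, -232.0], [657.0, -311.0], [604.0, -362.0], [589.0, -294.0]]
rocker 0.89 [[393.0, 65.0], [435.0, 42.0], [474.0, 112.0], [431.0, 135.0]] [[533.0, -148.0], [544.0, -115.0], [604.0, -126.0], [593.0, -161.0], [568.0, -137.0]]
rocker 0.63 [[297.0, 282.0], [297.0, 219.0], [333.0, 219.0], [333.0, 282.0]] [[603.0, -330.0], [563.0, -287.0], [585.0, -265.0], [627.0, -307.0], [594.0, -297.0]]
rocker 0.6 [[99.0, 157.0], [155.0, 125.0], [177.0, 164.0], [121.0, 195.0]] [[409.0, -363.0], [427.0, -310.0], [458.0, -322.0], [440.0, -376.0], [434.0, -342.0]]
```

View pics/w1.png

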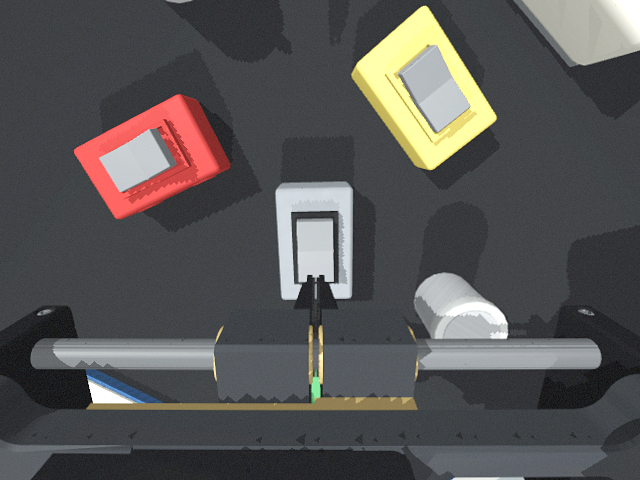

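The wrist view shows the grey box at (314,240), aligned with the tool, with its far end at the bottom. Before pressing I'll check which end is raised by projecting both options into the pictures.

```bash
python3 - <<'E'
from h import *
import pickle; cw=pickle.load(open("c1.pkl","rb"))
C=np.array([592,-297.,0]); u=np.array([.695,-.719,0]); v=np.array([.719,.695,0]); k=np.array([0,0,1.])
ims={"side":cv2.imread("pics/side0.png"),"wrist":cv2.imread("pics/w1.png")}
out=[]
for cam,(x0,y0,w,h),s in [("side",(315,310,90,75),4),("wrist",(255,165,120,100),3)]:
    row=[]
    for sg in (1,-1):
        im=cv2.resize(ims[cam][y0:y0+h,x0:x0+w],None,fx=s,fy=s,interpolation=cv2.INTER_CUBIC)
        P=lambda a,b,z:C+sg*a*u+b*v+z*k
        polys=[([P(25.7,b,67) for b in(-16,16)]+[P(-1.5,b,59) for b in(16,-16)],(0,0,255)),([P(-1.5,b,59) for b in(-16,16)]+[P(-28.5,b,59) for b in(16,-16)],(0,255,0)),([C+a*u+b*v+45*k for a,b in((55,35),(55,-35),(-55,-35),(-55,35))],(255,0,0))]
        for p,col in polys:
            q=(proj(cam,p,cw if cam=="wrist" else None)-[x0,y0]+.5)*s
            cv2.polylines(im,[q.astype(np.int32)],True,col,1,cv2.LINE_AA)
        row.append(im)
    out.append(np.hstack(row))
cv2.imwrite("pics/ov.png",np.vstack([cv2.resize(o,(720,300)) for o in out]))
print("togo",togo(*(C+20*u)[:2],75))
E
```

```text
togo [-31.3  -2.7 100.3]
```

View pics/ov.png

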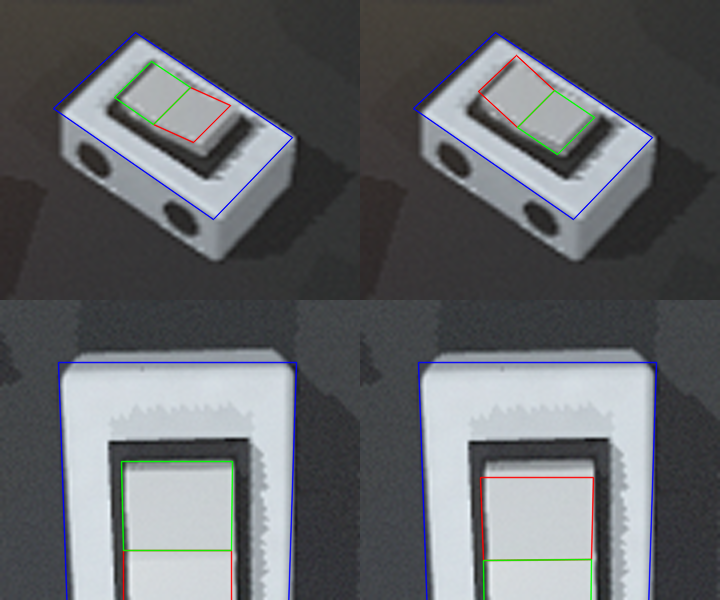

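The left option, raised end towards +x/-y, matches both views (far lip and rocker end edges). I'll press at that end.

```bash
python3 -m inch '[{"xyz":[-0.031,-0.003,0.04],"twist":0,"claw":0},{"xyz":[-0.031,-0.003,0.085],"twist":0,"claw":0},{"xyz":[-0.031,-0.003,0.1],"twist":0,"claw":0},{"xyz":[-0.031,-0.003,0.104],"twist":0,"claw":0},{"xyz":[-0.031,-0.003,0.108],"twist":0,"claw":0},{"xyz":[-0.031,-0.003,0.112],"twist":0,"claw":0},{"xyz":[-0.031,-0.003,0.115],"twist":0,"claw":0},{"xyz":[-0.031,-0.003,0.115],"twist":0,"claw":0}]'
```

```text
time: 4.22
eef_pos: [605.6, -312.7, 60.0]
ee_rot: [0.391, 0.921, -0.0, 0.0]
wrist_force: [1.9, -1.3, 2.3]
opening: 0.6
grasp_force: 1.4
```

```bash
python3 -m inch '[{"xyz":[0,0,0.001],"twist":0,"claw":0},{"xyz":[0,0,0.002],"twist":0,"claw":0},{"xyz":[0,0,0.003],"twist":0,"claw":0},{"xyz":[0,0,0.003],"twist":0,"claw":0}]'
```

```text
time: 4.72
eef_pos: [605.7, -312.8, 59.0]
ee_rot: [0.391, 0.921, -0.0, 0.001]
wrist_force: [-4.1, 1.1, 20.4]
opening: 0.5
grasp_force: 10.8
```

```bash
python3 -m inch '[{"xyz":[0,0,-0.05],"twist":0,"claw":0},{"xyz":[0.02,0.04,-0.1],"twist":0,"claw":0},{"xyz":[0.04,0.06,-0.12],"twist":0,"claw":0},{"xyz":[0.04,0.06,-0.12],"twist":0,"claw":0},{"xyz":[0.04,0.06,-0.12],"twist":0,"claw":0}]'
python3 - <<'E'
from h import *
c=env.camera_info("wrist"); im=env.get_image("wrist")
C=np.array([592,-297.,0]); u=np.array([.695,-.719,0]); v=np.array([.719,.695,0]); k=np.array([0,0,1.])
q=proj("wrist",C+55*k,c)[0]; x0,y0=[int(max(0,z-75)) for z in q]
s=4; im=im[y0:y0+150,x0:x0+150]; a=cv2.resize(im,(600,600)) [...,::-1].copy()
P=lambda a,b,z:C+a*u+b*v+z*k
for p,col in [([P(28.5,b,59) for b in(-16,16)]+[P(1.5,b,59) for b in(16,-16)],(0,255,0)),([P(1.5,b,59) for b in(-16,16)]+[P(-25.7,b,67) for b in(16,-16)],(0,0,255))]:
    cv2.polylines(a,[((proj("wrist",p,c)-[x0,y0]+.5)*s).astype(np.int32)],True,col,1)
cv2.imwrite("pics/w2.png",a)
E
```

```text
time: 5.35
eef_pos: [620.1, -242.2, 175.5]
ee_rot: [0.391, 0.921, 0.0, -0.001]
wrist_force: [0.8, -1.1, -1.0]
opening: 0.7
grasp_force: 0.0
```

View pics/w2.png

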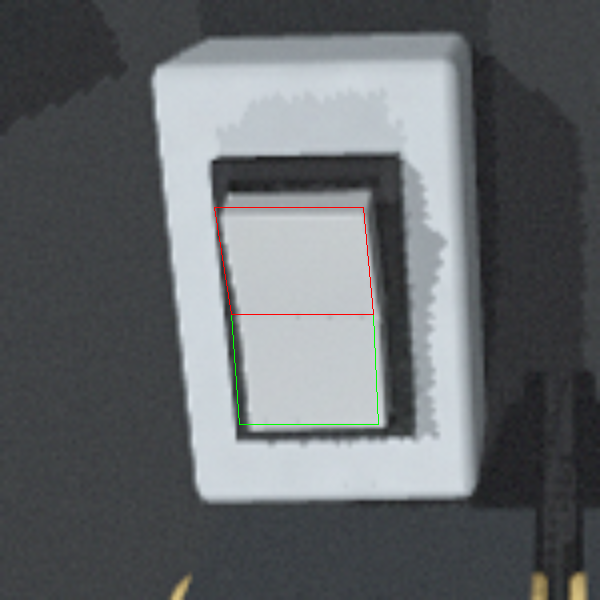

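The view shows the rocker tipped: the far half (bottom, row 424) is now level and the near half (row 207) is raised. Next is the titrator.

```bash
python3 -m inch '[{"xyz":[0.316,0.222,-0.005],"twist":-0.8,"claw":0},{"xyz":[0.316,0.222,-0.005],"twist":-0.8,"claw":0},{"xyz":[0.316,0.222,-0.005],"twist":-0.8,"claw":0},{"xyz":[0.316,0.222,-0.005],"twist":-0.8,"claw":0},{"xyz":[0.316,0.222,-0.005],"twist":-0.8,"claw":0},{"xyz":[0.316,0.222,-0.005],"twist":-0.8,"claw":0},{"xyz":[0.316,0.222,-0.005],"twist":-0.8,"claw":0},{"xyz":[0.316,0.222,-0.005],"twist":-0.8,"claw":0},{"xyz":[0.316,0.222,-0.005],"twist":-0.8,"claw":0},{"xyz":[0.316,0.222,-0.005],"twist":-0.8,"claw":0}]'
python3 - <<'E'
from h import *
c=env.camera_info("wrist"); im=env.get_image("wrist"); save("w3",im); print(env.state()["eef_pos"])
for th in ["round_key_top","bar_key_top","square_key_top"]:
  for r in env.search_frame("wrist",th)[:3]: print(th,round(r["confidence"],2),np.round(r["rect"]),np.round(onz("wrist",r["rect"][:2],101,c),1))
E
```

```text
time: 6.65
eef_pos: [561.2, 138.0, 181.4]
ee_rot: [0.002, 1.0, -0.0, -0.0]
wrist_force: [0.0, 0.2, -0.5]
opening: 0.1
grasp_force: 0.0
[561.17800343 138.1994266  181.50176598]
round_key_top 0.67 [369. 210.  46.  38.] [529.7 179.1 101. ]
round_key_top 0.57 [167. 222.  40.  35.] [538.2  25.1 101. ]
bar_key_top 0.75 [269. 213.  39.  92.] [531.9 103.5 101. ]
square_key_top 0.73 [166. 218.  47.  34.] [534.9  25.  101. ]
```

View pics/w3.png

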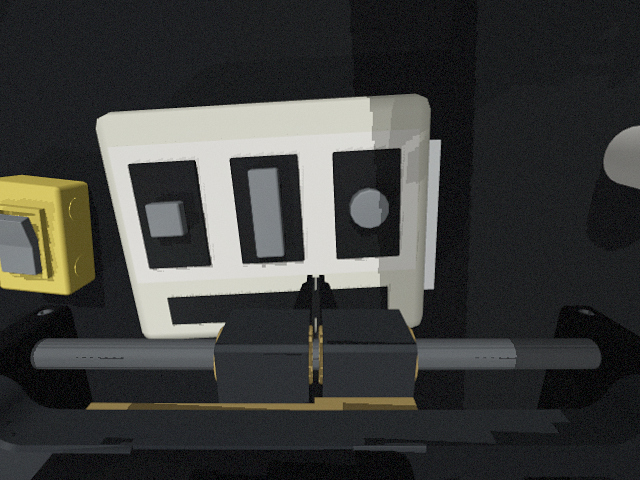

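The wrist view shows square (166,218), bar (266,212) and round (369,208), agreeing with the top view. Pressing the round key.

```bash
python3 -m inch '[{"xyz":[0.031,0.041,0.03],"twist":0,"claw":0},{"xyz":[0.031,0.041,0.065],"twist":0,"claw":0},{"xyz":[0.031,0.041,0.075],"twist":0,"claw":0},{"xyz":[0.031,0.041,0.08],"twist":0,"claw":0},{"xyz":[0.031,0.041,0.083],"twist":0,"claw":0},{"xyz":[0.031,0.041,0.086],"twist":0,"claw":0},{"xyz":[0.031,0.041,0.088],"twist":0,"claw":0},{"xyz":[0.031,0.041,0.09],"twist":0,"claw":0},{"xyz":[0.031,0.041,0.09],"twist":0,"claw":0}]'
```

```text
time: 7.98
eef_pos: [530.7, 180.4, 95.0]
ee_rot: [0.001, 1.0, 0.0, 0.002]
wrist_force: [-10.6, -4.6, 36.8]
opening: 0.3
grasp_force: 18.4
```

```bash
python3 -m inch '[{"xyz":[0,0,-0.02],"twist":0,"claw":0},{"xyz":[0,0,-0.045],"twist":0,"claw":0},{"xyz":[-0.002,-0.04,-0.045],"twist":0,"claw":0},{"xyz":[-0.002,-0.077,-0.045],"twist":0,"claw":0},{"xyz":[-0.002,-0.077,-0.045],"twist":0,"claw":0},{"xyz":[-0.002,-0.077,-0.045],"twist":0,"claw":0}]'
python3 - <<'E'
from h import *
c=env.camera_info("wrist"); im=env.get_image("wrist"); a=cv2.resize(im[80:320,180:480],(750,600)); save("w4",a); print(env.state()["eef_pos"])
for r in env.search_frame("wrist","bar_key_top")[:2]+env.search_frame("wrist","round_key_top")[:2]: print(r["confidence"],np.round(r["rect"]),onz("wrist",r["rect"][:2],101,c).round(1))
E
```

```text
time: 8.72
eef_pos: [532.0, 103.8, 136.8]
ee_rot: [0.002, 1.0, 0.0, 0.0]
wrist_force: [-0.4, 0.1, 0.9]
opening: 0.4
grasp_force: 0.0
[531.93797227 104.12380507 136.70456335]
0.63 [309. 256.  34.  79.] [521.4 100.2 101. ]
0.72 [425. 265.  44.  44.] [527.7 175.6 101. ]
```

View pics/w4.png

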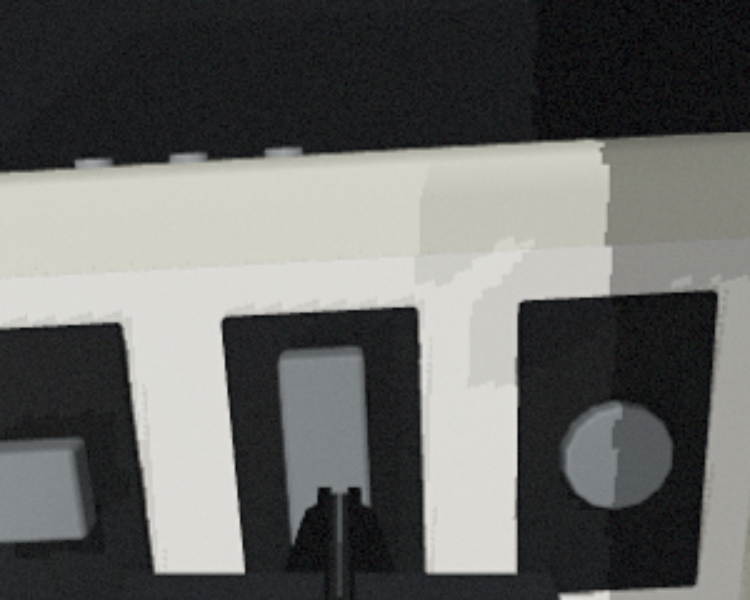

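The round key now stands lower than its neighbours, so it has latched. The fingers are over the bar, about 3 mm off centre. Pressing the bar and holding.

```bash
python3 -m inch '[{"xyz":[0,-0.003,0.025],"twist":0,"claw":0},{"xyz":[0,-0.003,0.033],"twist":0,"claw":0},{"xyz":[0,-0.003,0.037],"twist":0,"claw":0},{"xyz":[0,-0.003,0.04],"twist":0,"claw":0},{"xyz":[0,-0.003,0.042],"twist":0,"claw":0},{"xyz":[0,-0.003,0.044],"twist":0,"claw":0},{"xyz":[0,-0.003,0.044],"twist":0,"claw":0},{"xyz":[0,-0.003,0.044],"twist":0,"claw":0}]'
```

```text
time: 9.88
eef_pos: [531.8, 100.9, 94.9]
ee_rot: [0.001, 1.0, 0.0, 0.001]
wrist_force: [-9.7, 2.3, 27.0]
opening: 0.7
grasp_force: 13.5
```

```bash
python3 -m inch '[{"xyz":[0,0,0],"twist":0,"claw":0},{"xyz":[0,0,0],"twist":0,"claw":0},{"xyz":[0,0,0],"twist":0,"claw":0},{"xyz":[0,0,0],"twist":0,"claw":0},{"xyz":[0,0,0],"twist":0,"claw":0},{"xyz":[0,0,0],"twist":0,"claw":0},{"xyz":[0,0,0],"twist":0,"claw":0},{"xyz":[0,0,0],"twist":0,"claw":0},{"xyz":[0,0,0],"twist":0,"claw":0},{"xyz":[0,0,0],"twist":0,"claw":0}]'
```

```text
time: 11.12
eef_pos: [531.8, 100.9, 94.8]
ee_rot: [0.001, 1.0, 0.0, 0.001]
wrist_force: [-9.6, 1.9, 27.4]
opening: 0.3
grasp_force: 13.5
```

The bar was at its hard stop (27 N against the spring's 5.4 N maximum) for over 1.25 s. Drawing clear.

```bash
python3 -m inch '[{"xyz":[0,0,-0.03],"twist":0,"claw":0},{"xyz":[0,0,-0.09],"twist":0,"claw":0},{"xyz":[0,0,-0.12],"twist":0,"claw":0},{"xyz":[0,0,-0.12],"twist":0,"claw":0},{"xyz":[0,0,-0.12],"twist":0,"claw":0},{"xyz":[0,0,-0.12],"twist":0,"claw":0}]'
python3 - <<'E'
from h import *
a=env.get_image("wrist")[100:340]; b=env.get_image("side")[120:400,180:460]
save("w5",np.vstack([a,np.pad(b,((0,0),(0,360),(0,0)))]))
E
```

```text
time: 11.88
eef_pos: [531.4, 100.5, 211.5]
ee_rot: [0.001, 1.0, -0.0, -0.001]
wrist_force: [0.3, -0.3, -0.3]
opening: 0.7
grasp_force: 0.0
```

View pics/w5.png

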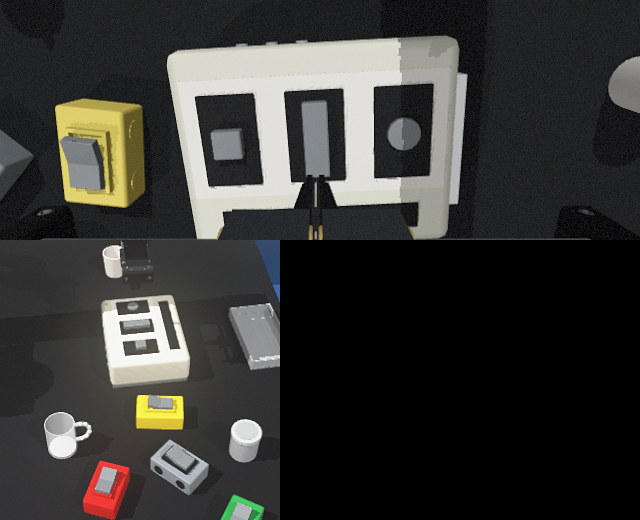

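The bar (316,140) is back up, the round key (404,133) is down, the rocker is tipped, the bystanders stand where they were, and the arm is clear.

```bash
python3 -c "
from workcell import env
print(env.job_done())"
```

```text
the job is handed in; nothing more can be done
None
```

I handed the job in at about 12 s: rocker tipped on, round key latched down, bar key held over 1.25 s and sprung back, nothing else touched; the hand-in call returned no verdict.

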